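# Clamp a slate slab under a T-handle screw for examination

### The job

Slide the grey slate slab along the steel bed of the specimen clamp until it is fully home against the blue fence, then screw the clamp's T-handle down (clockwise from above; it takes several half turns, changing ends) until its foot presses the slab firmly: the handle should feel clearly stiffer than when it ran free, but do not overtighten or the slate cracks. Let go, leaving slab and handle so, and do not disturb the other things on the bench.

Things in the scene. Friction and masses are not known exactly. Their poses are not given: they have to be found in the camera images.
- clamp: Specimen clamp fixed to the bench: white base 300 x 130 x 15 mm, blue fence, white column, blue arm with a vertical screw. Origin at bench level under the screw axis, x from the screw to the column, z up. Fence face at x = +25, 60 high; column x 81 to 111, 32 wide, 300 high; arm 34 wide, x -20 to 87, z 122 to 152. A steel bed (220 x 110, x -205 to 15, top at z 22 to 32) carries the slab.
- handle (a joint): Angle of the T-handle, rad; grows clockwise from above. At 0 the bar lies 0.35 rad anticlockwise of the clamp's y axis. Screw and handle sink 24 mm a turn. Turning, it runs free with about 8.4 N at an end (less is felt standing still); once the foot meets the slab (angle not known beforehand) it stiffens by about 4 N per rad turned. Right: 4 to 6.5 N over free running (80 N on the slab); 10 N over cracks it. Stays where left.
- end_a (a point): Middle of the upright round black grip on one end of the T-handle: 20 mm diameter, 40 high (20 above and below this point), spins freely on its pin. 60 mm from the screw axis, standing on a steel bar 14 wide, 12 high. The column, 21 mm outside the grips' circle, lets the bar pass but not a gripper holding an end.
- end_b (a point): The same on the other end of the bar.
- slate: Rough dark grey slate slab, 135 mm long (x), 64 wide, 36 to 44 high with a rough sloping top, about 0.75 kg (sliding takes about 5 N, with a jolt of up to 18 N at first touch), lying loose on the bed, its x along the clamp's. Origin at the middle of its underside. Starts 25 to 45 mm short of the fence; home is at clamp x = -42.5.
- ochre_rock: brown faceted rock, 90 mm wide, 55 high; a bystander, origin under its centre
- pink_rock: pinkish rock, 70 mm wide, 40 high; a bystander, origin under its centre
- pale_rock: pale rock, 60 mm wide, 30 high; a bystander, origin under its centre
- amber_jar: amber jar with black cap, 64 mm diameter, 85 high; a bystander, origin under its centre
- notebook: spiral notebook lying flat, 152 x 107 x 16 mm; a bystander, origin under its centre
- chip_tray: cream open tray, 170 x 120 x 35 mm; a bystander, origin under its centre
- dust_brush: wooden-handled brush, lying; a bystander, origin under its centre
Things that resemble listed ones, but are neither listed nor needed, are in the scene too. Several things have the shape of the slate; the one meant has the colours described above.

How it is judged:
On the way, in this order (a step that is already met when the one before it is completed fails the run):
1. the slab is home: its end within 6 mm of the fence (x of slate in the frame of clamp above -0.0485 m), for 0.2 s.
2. the clamp presses the slab with 40 to 120 N (contact force between clamp and slate between 40 and 120 N), for 0.2 s.
At the end, for the whole second after the job is handed in: Slab flat on the bed, its end within 6 mm of the fence (pushed home before clamping), the clamp pressing it with 40 to 120 N, handle and slab at rest, nothing touched by the robot, other things within 20 mm of where they stood (all of step 2 and x of slate in the frame of clamp above -0.0485 m and z of slate in the frame of clamp below 0.036 m and angle between slate's own z axis and vertical below 0.06 rad and velocity of joint handle between -0.05 and 0.05 rad/s and linear speed of slate below 0.01 m/s).
It fails at once if the slate is cracked: pressed by the clamp with over 160 N (contact force between clamp and slate above 160 N).
It fails at once if another thing on the bench is disturbed (moved over 20 mm) (distance of any of ochre_rock, pink_rock, pale_rock, amber_jar, notebook, chip_tray, dust_brush from where it was at the start of the episode above 0.02 m).
It also fails if it takes over 72 s, if anything falls off the work surface, if the arm or the gripper's body presses on something with over 40 N, if the wrist force passes 120 N, or if a joint passes its speed limit or range.

### The arm

A 7-joint arm with a two-finger parallel gripper is mounted at the origin on the work surface. World frame = base frame: x ahead of the robot, y to its left, z up, the work surface at z = 0. Lengths are in m, angles in rad, forces in N, time in s.
With the tool pointing down it reaches from about 0.4 to 0.85 m from the base axis. Payload 4.5 kg.
Tool frame: the origin (TCP) lies where the fingers leave the gripper's body, on its centre line; the fingertips stand 64 mm ahead of it and the grasp point (between the pads) lies 45 mm ahead of it; z points along the fingers, y is the direction in which the jaws open and shut (so a half turn about z gives the same grasp; the last joint's range is limited). The gripper opens to 88 mm and grips with 3 to 60 N. Pads are 18 mm wide; open, the fingers measure 123 mm over their backs; the gripper's body (75 mm by 187 mm) begins 45 mm behind the grasp point.
Start: joints at [0.034, 0.689, -0.195, 1.565, 0.157, 0.902, -0.215], TCP at [0.625, 0, 0.303] pointing down, gripper open.
Joint ranges: [-3.01, 3.01], [-0.46, 2.08], [-1.47, 1.51], [0.13, 2.56], [-1, 4.14], [0.04, 2.09], [-2.66, 2.66]. Speed limits (rad/s): [2.57, 2.57, 3.14, 3.14, 3.14, 3.14, 3.14].

### API

Orientations are given as a unit quaternion [x, y, z, w].
In Python, from plant import monitor, snapshot, workorder, finder gives the robot as it stands.
- The arm moves only by the tool carry_out, never from a script. Its argument "motion" is one flat list of numbers, 6 for each row, row after row: the shift along the tool's x, y, z in cm, then the turn, a rotation vector about the tool's x, y, z in rad. In form: [x, y, z, rx, ry, rz, x, y, z, rx, ry, rz, ...]. A call has 1 to 8 rows; each row shifts and turns the commanded pose from where the row before left it, along the tool's axes as they then stand; what a row does not reach is not made up. A row lasts 1/8 s, in which the tool goes at most 62.5 mm and 10.7 degrees, less where a joint would pass 70% of its speed; a pose out of reach is approached as far as the arm can. A call with a gripper value outside its range is refused whole. "hand" is the finger opening in cm, from 0 to 8.81, set as the call begins (left out, the last holds). The fingers move at their own pace and stop on an object; "grip_force" is the grip in N (left out, the last holds). Time passes only in rows, so rows that do not move let the fingers close. It gives the time, the measured TCP pose, the force and the opening at its end, in the units of the state.
- monitor.get_state(): the state, without advancing time (a new reading comes with each control period).
- snapshot(name): name is "scene" or "side" or "wrist"; returns a dict with "frame" (420x560x3 uint8, red, green, blue), "range_z" (420x560 float32, m along the optical axis (not along the pixel's ray), 0 where there is no reading), "fx", "fy", "cx", "cy" (pixels), "D" ([k1, k2, p1, p2, k3] as OpenCV has them; the pictures are not rectified), "rvec" (rotation vector, rad) and "tvec" (3), from world to camera coordinates, as OpenCV has them; the wrist camera has in their place "hand_eye" (4x4, takes a point from camera to tool coordinates, whose origin is the TCP and whose axes are the flange's). Camera axes: x right, y down, z forward; pixel columns grow to the right and rows downward; lengths in m; the calibration is good to about 2 mm. A picture is of the moment at which its call begins: read the wrist's pose just before it.
- workorder.finish_job(): hands the job in, once; it reports no verdict.
Trained networks look in a picture, given as the dict that the camera call returned (one of the last four; its "shot" number tells which), for a name from the list of things; names that differ only in an ending like _2 or _b are one class to them, and where a whole thing is asked for, a point or a joint stands for the part that bears it (a point fixed in the world has none). Each returns a list of dicts, best first, with "p" (0 to 1); they miss things now and then, are a little off and sometimes report something else, mostly with a low value. They report only what shows in the picture. A call takes as long as a camera call. They do not tell look-alikes from the thing itself.
- finder.masks_of(picture, thing): "pixels" (420x560 bool, what is visible of it) and "extent" ([left, top, right, bottom] in pixels, round what is visible of it).
The state is a dict: "clock": time; "q": joint angles; "qd": joint speeds; "joint_torque": joint torques, N m; "tool_pos": TCP position; "eef_rot": TCP orientation; "contact_force": force on the tool from outside, world axes, zero at the start; "moment": the same for the moment, N m; "opening": opening from 0.0 (shut) to 1.0 (fully open).
Only numpy, scipy, OpenCV 4.12 (cv2) and the standard library are available. Lean on these libraries where they do the work, as an engineer would, in place of code of your own. Each camera call takes 0.05 s, during which the arm holds its last target. There are 200 camera calls.

## Working session

There is one attempt and no reset: what is moved stays moved. The work goes in short steps, Python scripts to look and compute and a tool call to move; the robot and the scene stay as the last step left them, time stands still between calls to the robot, and variables do not carry over. Pictures are saved under pics/ and viewed, about 8 in all and at most 12, crops included, and the job is handed in when it is done.

Besides the shell and the picture viewer there is one more tool, called after "Emit:" as name(argument=value, ...) on one line, values as JSON. carry_out: Moves the arm, as the interface text tells. Its arguments: {"type":"object","properties":{"motion":{"type":"array"},"hand":{"type":"number"},"grip_force":{"type":"number"}},"required":["motion"]}

```bash
ls; mkdir -p pics; cat > h.py <<'E'
import numpy as np,cv2
from scipy.spatial.transform import Rotation as R
from plant import monitor,snapshot,workorder,finder
def cam(p,st=None):
    if 'rvec' in p:
        Rm=cv2.Rodrigues(np.array(p['rvec'],float))[0]; t=np.array(p['tvec'],float).reshape(3)
        return Rm.T, -Rm.T@t
    T=np.array(p['hand_eye']); Rt=R.from_quat(st['eef_rot']).as_matrix()
    return Rt@T[:3,:3], Rt@T[:3,3]+np.array(st['tool_pos'])
def cloud(p,st=None):
    h,w=p['range_z'].shape
    u,v=np.meshgrid(np.arange(w),np.arange(h))
    K=np.array([[p['fx'],0,p['cx']],[0,p['fy'],p['cy']],[0,0,1]],float)
    n=cv2.undistortPoints(np.stack([u,v],-1).reshape(-1,1,2).astype(float),K,np.array(p['D'],float)).reshape(h,w,2)
    z=p['range_z'][...,None]
    A,b=cam(p,st)
    P=np.concatenate([n*z,z],-1)@A.T+b
    P[p['range_z']==0]=np.nan
    return P
def save(p,n): cv2.imwrite('pics/'+n+'.png',p['frame'][...,::-1])
E
python3 - <<'E'
from h import *
st=monitor.get_state(); print(st)
for c in ['scene','side']:
    p=snapshot(c); save(p,c); P=cloud(p)
    np.savez(c+'.npz',P=P,f=p['frame'])
    for t in ['clamp','handle','end_a','slate']:
        for d in finder.masks_of(p,t)[:4]:
            m=d['pixels']; q=P[m]; q=q[~np.isnan(q[:,0])]
            print(c,t,round(d['p'],2),np.array(d['extent']).round(),np.median(q,0).round(3),np.percentile(q,2,axis=0).round(3),np.percentile(q,98,axis=0).round(3))
a=cv2.imread('pics/scene.png');b=cv2.imread('pics/side.png')
E
```

```text
pics
{'clock': 0.0, 'q': array([ 0.03380033,  0.68994979, -0.19451583,  1.56636554,  0.15732637,
        0.90250664, -0.21510402]), 'qd': array([ 0.00177202, -0.00081872, -0.00017768,  0.00028271,  0.00260743,
       -0.00161526, -0.00100398]), 'joint_torque': array([ 3.38560185e-04, -5.27571630e+01, -1.26686912e+00, -1.53434461e+01,
       -5.26333472e-02,  6.56995355e-03,  1.65937727e-04]), 'tool_pos': array([ 6.24473329e-01, -4.69795826e-05,  3.01925592e-01]), 'eef_rot': array([ 7.07070955e-01,  7.07142011e-01, -7.02186131e-04, -5.90231261e-04]), 'contact_force': array([-0.35336655,  0.12432106, -0.25552801]), 'moment': array([ 0.01058547, -0.03508495,  0.04488972]), 'opening': 1.001525327284701}
scene clamp 0.54 [364. 202. 381. 216.] [0.5   0.338 0.022] [ 0.471  0.319 -0.003] [0.519 0.366 0.03 ]
scene handle 0.66 [280. 206. 332. 235.] [0.672 0.082 0.217] [ 0.466 -0.034 -0.001] [0.684 0.1   0.31 ]
scene end_a 0.79 [281. 214. 332. 232.] [0.673 0.082 0.216] [ 0.613 -0.025  0.197] [0.683 0.098 0.248]
scene slate 0.81 [197. 195. 240. 231.] [ 0.405 -0.194  0.036] [ 0.36  -0.258  0.003]
[... 453 characters left out ...]
75. 265. 206.] [0.64  0.042 0.205] [ 0.602 -0.177  0.002] [0.745 0.102 0.248]
side end_a 0.82 [221. 174. 262. 205.] [0.636 0.04  0.205] [ 0.602 -0.018  0.19 ] [0.672 0.102 0.248]
side end_a 0.27 [344. 180. 368. 200.] [ 0.383 -0.348  0.036] [ 0.352 -0.388  0.002] [ 0.421 -0.326  0.057]
side slate 0.81 [238. 230. 283. 259.] [0.565 0.078 0.059] [ 0.503 -0.033  0.   ] [0.638 0.107 0.07 ]
side slate 0.73 [267. 198. 308. 226.] [ 0.574 -0.146  0.034] [ 0.521 -0.211 -0.001] [ 0.639 -0.093  0.045]
side slate 0.7 [170. 260. 217. 288.] [0.698 0.265 0.035] [ 0.638  0.214 -0.002] [0.77  0.295 0.045]
side slate 0.67 [329. 202. 351. 238.] [ 0.38  -0.166  0.037] [ 0.344 -0.255  0.004] [ 0.42  -0.118  0.045]
```

```bash
python3 - <<'E'
import cv2,numpy as np
a=cv2.imread('pics/scene.png')[180:300,190:400];b=cv2.imread('pics/side.png')[140:300,160:370]
a=cv2.resize(a,None,fx=2.6,fy=2.6,interpolation=3)[:300];b=cv2.resize(b,(a.shape[1],300),interpolation=3)
a=cv2.imread('pics/scene.png');b=cv2.imread('pics/side.png')
x=cv2.resize(a[170:300,180:400],(500,295),interpolation=2);y=cv2.resize(b[140:300,150:380],(430,299),interpolation=2)
cv2.imwrite('pics/s1.png',np.vstack([cv2.resize(x,(500,295)),cv2.copyMakeBorder(y,0,0,0,70,0)]))
E
```

```text
(no output)
```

View pics/s1.png

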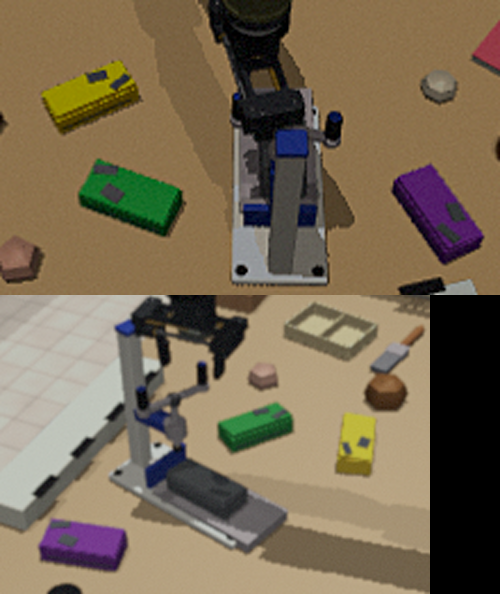

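View pics/side.png

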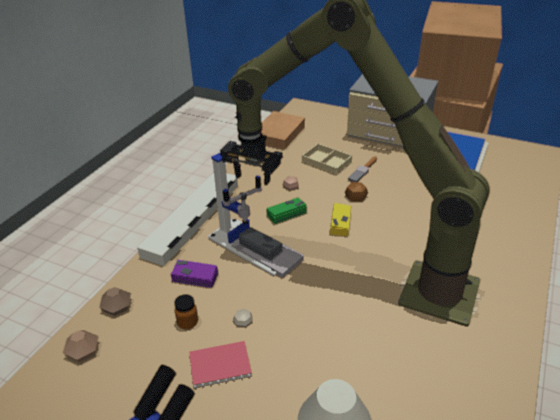

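The grey slab is the dark one lying on the clamp's bed (scene ≈ (305,246), side ≈ (260,243)). The yellow, green and purple look-alikes lie on the bench. Next I fit the clamp pose.

```bash
cat > fit.py <<'E'
from h import *
from scipy.optimize import least_squares
def sdf(q,lo,hi):
    c=(np.array(lo)+hi)/2; d=np.abs(q-c)-(np.array(hi)-lo)/2
    return np.linalg.norm(np.maximum(d,0),axis=1)+np.minimum(d.max(1),0)
def model(q,bx,bz,fw,):
    B=[((bx-.15,-.065,0),(bx+.15,.065,.015)),((-.205,-.055,.015),(.015,.055,bz)),((.025,-fw,.015),(.037,fw,.075)),((.081,-.016,0),(.111,.016,.3)),((-.02,-.017,.122),(.087,.017,.152))]
    return np.min([np.abs(sdf(q,*map(np.array,b))) for b in B],0)
def loc(P,x,y,a):
    c,s=np.cos(a),np.sin(a); d=P-[x,y,0]
    return np.stack([c*d[:,0]+s*d[:,1],-s*d[:,0]+c*d[:,1],d[:,2]],1)
E
python3 - <<'E'
from fit import *
Q=[]
for c in ['scene','side']:
    P=np.load(c+'.npz')['P'].reshape(-1,3); P=P[~np.isnan(P[:,0])]
    k=(abs(P[:,0]-.6)<.23)&(abs(P[:,1]-.06)<.16)&(P[:,2]>.008)&(P[:,2]<.17); Q.append(P[k]); print(c,k.sum())
Q=np.vstack(Q)
best=None
for a0 in [-.3,0,.3]:
    r=least_squares(lambda p:np.minimum(model(loc(Q,*p[:3]),*p[3:]),.04),[.65,.05,a0,-.04,.027,.055],loss='soft_l1',f_scale=.003,x_scale=[.01,.01,.05,.01,.005,.01])
    print(r.cost,r.x.round(4))
    if best is None or r.cost<best.cost:best=r
np.save('clamp.npy',best.x)
x,y,a=best.x[:3]; bz=best.x[4]
L=loc(Q,x,y,a)
for s,e in [(-.2,.03)]:
    k=(L[:,2]>bz+.012)&(L[:,2]<bz+.05)&(abs(L[:,1])<.05)&(L[:,0]<.02)
    S=L[k]; print('slab',k.sum(),np.percentile(S,[1,5,50,95,99],axis=0).round(4))
for c in ['scene','side']:
    P=np.load(c+'.npz')['P'].reshape(-1,3); P=P[~np.isnan(P[:,0])]; M=loc(P,x,y,a)
    k=(np.hypot(M[:,0],M[:,1])<.075)&(M[:,2]>.16)&(M[:,2]<.235)
    S=M[k]; ang=np.arctan2(S[:,1],S[:,0]); rr=np.hypot(S[:,0],S[:,1])
    for g in [S[:,1]>.03,S[:,1]<-.03]: print(c,g.sum(),np.median(S[g],0).round(3),S[g][:,2].min(),S[g][:,2].max()) if g.any() else 0
E
```

```text
scene 2503
side 3620
0.13079330485318244 [ 0.6416  0.0358 -0.2343 -0.0312  0.0608  0.0516]
0.1262303933188378 [ 0.6408  0.0358 -0.224  -0.0306  0.0609  0.1952]
0.16362318091504735 [ 0.639   0.0318 -0.1776  0.0482  0.1977  0.7123]
slab 27 [[-0.0132 -0.001   0.0892]
 [-0.0128 -0.0004  0.0909]
 [-0.0057  0.0069  0.0981]
 [ 0.0031  0.0132  0.1081]
 [ 0.0036  0.014   0.1096]]
scene 107 [0.023 0.054 0.205] 0.18737244277855303 0.2341299473884506
scene 34 [-0.007 -0.06   0.205] 0.19231928938717224 0.2337019762344461
side 109 [0.009 0.062 0.205] 0.19001003899755675 0.23480832304959776
side 88 [-0.02  -0.049  0.206] 0.18951384693940732 0.23444652948882183
```

```bash
python3 - <<'E'
from fit import *
Qs=[]
for c in ['scene','side']:
    P=np.load(c+'.npz')['P'].reshape(-1,3); P=P[~np.isnan(P[:,0])]
    k=(abs(P[:,0]-.6)<.25)&(abs(P[:,1]-.04)<.16)&(P[:,2]>.008)&(P[:,2]<.16); Qs.append(P[k])
def m2(p,Q):
    q=loc(Q,*p[:3]); 
    return np.minimum(np.minimum(model(q,*p[3:6]),np.abs(sdf(q,np.array([p[6]-.0675,p[7]-.032,p[4]]),np.array([p[6]+.0675,p[7]+.032,p[4]+.040])))),.04)
lo=[.5,-.1,-.6,-.07,.021,.03,-.1,-.03];hi=[.8,.2,.6,.0,.033,.065,-.06,.03]
for Q in [np.vstack(Qs)]+Qs:
  best=None
  for a0 in [-.3,0]:
    r=least_squares(m2,[.64,.036,a0,-.04,.027,.055,-.077,0],args=(Q,),bounds=(lo,hi),loss='soft_l1',f_scale=.003,x_scale=[.01,.01,.05,.01,.005,.01,.01,.01])
    if best is None or r.cost<best.cost:best=r
  print(len(Q),best.cost,best.x.round(4),np.median(m2(best.x,Q)))
  if len(Q)>4000: np.save('clamp.npy',best.x); B=best.x
for i,c in enumerate(['scene','side']):
    P=np.load(c+'.npz')['P'].reshape(-1,3); P=P[~np.isnan(P[:,0])]; M=loc(P,*B[:3])
    k=(np.hypot(M[:,0],M[:,1])<.08)&(M[:,2]>.18)&(M[:,2]<.235); S=M[k]
    for g in [S[:,1]>.03,S[:,1]<-.03]: print(c,g.sum(),np.median(S[g],0).round(3),np.percentile(S[g],[2,98],axis=0).round(3))
    L=loc(Qs[i],*B[:3]); k=(L[:,2]>B[4]+.01)&(L[:,2]<.085)&(abs(L[:,1])<.06)&(L[:,0]<.02); print('slab',np.percentile(L[k],[1,50,99],axis=0).round(3))
E
```

```text
7215 0.233930539646023 [ 0.6418  0.0382 -0.2556 -0.0309  0.0235  0.0486 -0.072   0.0055] 0.002686845782457507
3158 0.11330726122786806 [ 0.6433  0.0386 -0.2459 -0.0321  0.0229  0.0478 -0.0712  0.0065] 0.002430641088275398
4057 0.11986559270714577 [ 0.6403  0.0384 -0.259  -0.0341  0.0238  0.0495 -0.0712  0.0051] 0.002629628733335051
scene 103 [0.023 0.052 0.205] [[0.008 0.032 0.195]
 [0.029 0.069 0.231]]
scene 34 [-0.003 -0.062  0.205] [[-0.012 -0.068  0.193]
 [ 0.    -0.056  0.232]]
slab [[-0.114 -0.026  0.035]
 [-0.028 -0.016  0.058]
 [ 0.002  0.038  0.067]]
side 103 [0.008 0.061 0.206] [[-0.     0.033  0.192]
 [ 0.019  0.071  0.234]]
side 92 [-0.017 -0.052  0.205] [[-0.028 -0.064  0.193]
 [-0.005 -0.032  0.232]]
slab [[-0.142 -0.025  0.035]
 [-0.083  0.021  0.061]
 [-0.006  0.041  0.071]]
```

```bash
python3 - <<'E'
from h import *
p=snapshot('wrist'); print(np.array(p['hand_eye']).round(3),p['fx'])
print(monitor.get_state()['tool_pos'],monitor.get_state()['clock'])
E
```

```text
[[ 0.    -0.949 -0.315  0.082]
 [ 1.     0.    -0.001 -0.   ]
 [ 0.001 -0.315  0.949 -0.082]
 [ 0.     0.     0.     1.   ]] 368.7467917255409
[6.25010147e-01 3.30986666e-05 3.02751762e-01] 0.55
```

Emit:
carry_out(motion=[0,0,-4,0,0,0,0,0,-4,0,0,0,0,-4,0,0,0,-0.17,0,0,0,0,0,-0.18,0,0,0,0,0,-0.18,0,0,0,0,0,-0.18,0,0,0,0,0,-0.18,0,0,0,0,0,-0.18], hand=0, grip_force=20)

```text
clock: 1.55
tool_pos: [0.585, -0.0001, 0.3828]
eef_rot: [0.245, 0.97, -0.0, 0.0]
contact_force: [-0.6, 0.0, -0.6]
opening: 0.117
```

Emit:
carry_out(motion=[0,0,0,0,0,-0.12,0,0,0,0,0,-0.12,4,2,0,0,0,0,4,2,0,0,0,0,3.5,1.6,0,0,0,0,0,0,0,0,0,0])

```text
clock: 2.3
tool_pos: [0.4864, 0.0859, 0.3833]
eef_rot: [0.127, 0.992, 0.0, -0.0]
contact_force: [0.5, -0.4, -0.5]
opening: 0.005
```

```bash
python3 - <<'E'
from fit import *
st=monitor.get_state(); p=snapshot('wrist'); save(p,'w1'); P=cloud(p,st)
print(st['tool_pos'],R.from_quat(st['eef_rot']).as_matrix()[:,0].round(3))
np.savez('w1.npz',P=P,f=p['frame'])
B=np.load('clamp.npy'); L=loc(P.reshape(-1,3),*B[:3]).reshape(P.shape)
for t in ['slate','end_a','handle']:
    for d in finder.masks_of(p,t)[:3]:
        q=L[d['pixels']]; q=q[~np.isnan(q[:,0])]
        print(t,round(d['p'],2),np.array(d['extent']).round(),np.percentile(q,[2,50,98],axis=0).round(3).tolist())
E
```

```text
[0.48640667 0.08586591 0.38334094] [-0.968  0.253  0.   ]
slate 0.97 [392. 233. 479. 345.] [[-0.058, 0.171, 0.008], [-0.001, 0.216, 0.039], [0.071, 0.267, 0.044]]
slate 0.73 [243. 181. 304. 295.] [[-0.138, -0.025, 0.037], [-0.097, 0.006, 0.065], [-0.044, 0.036, 0.07]]
slate 0.69 [ 56. 237. 171. 312.] [[-0.054, -0.268, 0.005], [-0.016, -0.207, 0.039], [0.027, -0.14, 0.044]]
end_a 0.7 [257. 389. 298. 396.] [[0.004, -0.007, 0.204], [0.008, 0.01, 0.206], [0.012, 0.025, 0.207]]
end_a 0.5 [247. 178. 306. 295.] [[-0.138, -0.025, 0.036], [-0.098, 0.005, 0.065], [-0.045, 0.036, 0.07]]
handle 0.79 [260. 390. 301. 394.] [[0.004, -0.008, 0.204], [0.008, 0.008, 0.206], [0.014, 0.026, 0.207]]
```

View pics/w1.png

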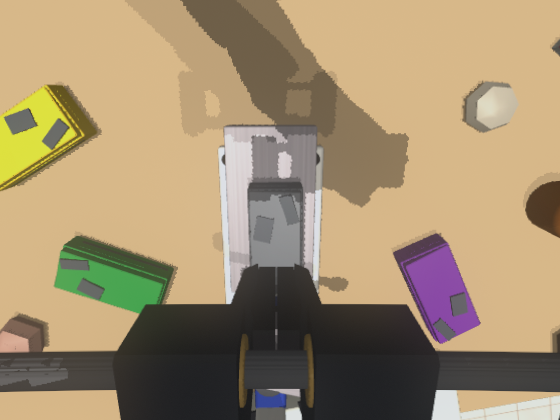

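Emit:
carry_out(motion=[0,-0.15,5,0,0,0,0,0,5,0,0,0,0,0,5,0,0,0,0,0,5,0,0,0,0,0,5,0,0,0,0,0,3,0,0,0,0,0,0,0,0,0])

```text
clock: 3.38
tool_pos: [0.4877, 0.0816, 0.1007]
eef_rot: [0.13, 0.991, -0.001, -0.001]
contact_force: [0.6, 0.5, 0.0]
opening: 0.003
```

Emit:
carry_out(motion=[-0.3,0,0,0,0,0,-0.3,0,0,0,0,0,-0.3,0,0,0,0,0,-0.3,0,0,0,0,0,-0.3,0,0,0,0,0,-0.3,0,0,0,0,0,-0.3,0,0,0,0,0])

```text
clock: 4.25
tool_pos: [0.5038, 0.0783, 0.1031]
eef_rot: [0.128, 0.992, -0.0, -0.004]
contact_force: [-10.9, 3.3, 9.2]
opening: 0.006
```

Emit:
carry_out(motion=[-0.3,0,0,0,0,0,-0.3,0,0,0,0,0,-0.3,0,0,0,0,0,-0.3,0,0,0,0,0,-0.3,0,0,0,0,0,-0.3,0,0,0,0,0])

```text
clock: 5.0
tool_pos: [0.5209, 0.0734, 0.1031]
eef_rot: [0.129, 0.992, -0.001, -0.004]
contact_force: [-11.9, 2.7, 10.3]
opening: 0.007
```

Emit:
carry_out(motion=[-0.2,0,0,0,0,0,-0.2,0,0,0,0,0])

```text
clock: 5.25
tool_pos: [0.5246, 0.0724, 0.1031]
eef_rot: [0.129, 0.992, -0.001, -0.004]
contact_force: [-12.5, 3.1, 10.8]
opening: 0.006
```

Emit:
carry_out(motion=[-0.15,0,0,0,0,0,-0.15,0,0,0,0,0])

```text
clock: 5.5
tool_pos: [0.5264, 0.072, 0.1031]
eef_rot: [0.128, 0.992, -0.001, -0.005]
contact_force: [-15.9, 3.3, 14.8]
opening: 0.005
```

Emit:
carry_out(motion=[-0.15,0,0,0,0,0,0,0,0,0,0,0])

```text
clock: 5.75
tool_pos: [0.5266, 0.0719, 0.1031]
eef_rot: [0.128, 0.992, -0.001, -0.006]
contact_force: [-17.1, 4.3, 15.5]
opening: 0.005
```

Emit:
carry_out(motion=[-0.15,0,0,0,0,0,0,0,0,0,0,0])

```text
clock: 6.0
tool_pos: [0.5267, 0.0719, 0.1031]
eef_rot: [0.128, 0.992, -0.001, -0.007]
contact_force: [-20.5, 5.6, 17.4]
opening: 0.001
```

Emit:
carry_out(motion=[2,0,0,0,0,0,3,0,-3,0,0,0,0,0,-6,0,0,0,0,0,-6,0,0,0,0,0,-6,0,0,0,0,0,-6,0,0,0,0,0,-6,0,0,0,-3,0,0,0,0,0], hand=5)

```text
clock: 7.0
tool_pos: [0.5166, 0.0764, 0.4387]
eef_rot: [0.129, 0.992, 0.002, 0.005]
contact_force: [0.9, -0.1, 0.4]
opening: 0.57
```

Emit:
carry_out(motion=[-5,0,0,0,0,0,-5,0,0,0,0,0,-4.5,0,0,0,0,0,0,0,0,0,0,0,0,0,0,0,0,0])

```text
clock: 7.62
tool_pos: [0.6553, 0.0379, 0.4328]
eef_rot: [0.13, 0.992, 0.0, -0.001]
contact_force: [-0.4, 0.1, -0.6]
opening: 0.563
```

```bash
cat > look.py <<'E'
from fit import *
import sys
def look(n):
    st=monitor.get_state(); p=snapshot('wrist'); save(p,n); P=cloud(p,st)
    B=np.load('clamp.npy'); L=loc(P.reshape(-1,3),*B[:3]).reshape(P.shape)
    np.savez(n+'.npz',L=L,f=p['frame'])
    t=loc(np.array([st['tool_pos']]),*B[:3])[0]
    print('tcp clamp',t.round(4),'xaxis yaw rel',np.degrees(np.arctan2(*R.from_quat(st['eef_rot']).as_matrix()[[1,0],0])-B[2]).round(2),st['clock'])
    return L,p
E
python3 - <<'E'
from look import *
L,p=look('w2')
q=L.reshape(-1,3)
r=np.hypot(q[:,0],q[:,1])
print('bands',np.histogram(q[(r<.09),2],bins=np.arange(.0,.26,.01)))
k=(r<.085)&(r>.035)&(q[:,2]>.195)&(q[:,2]<.26)
for s in (1,-1):
    g=q[k&(s*q[:,1]>.02)]; 
    if len(g): print(s,len(g),g.mean(0).round(4),np.percentile(g,[2,98],axis=0).round(3).tolist())
s=cloud(snapshot('side')); S=loc(s.reshape(-1,3),*np.load('clamp.npy')[:3])
k=(abs(S[:,0]+.045)<.1)&(abs(S[:,1])<.045)&(S[:,2]>.05)&(S[:,2]<.08); print('slab side',np.nanpercentile(S[k],[1,5,50,95],axis=0).round(3).tolist())
k=(np.hypot(S[:,0],S[:,1])<.03)&(S[:,2]>.05)&(S[:,2]<.13); print('foot z',np.histogram(S[k,2],bins=np.arange(.05,.135,.005)))
E
```

```text
tcp clamp [0.0146 0.0033 0.4328] xaxis yaw rel 179.94 7.625
bands (array([1075, 1974, 2393,   14,   15,  338, 3967,   30,    0,    0,    0,
          0,   31,   40,  728, 1675,  115,  127,  131,  277, 2613,  321,
        341,  385, 1342]), array([0.  , 0.01, 0.02, 0.03, 0.04, 0.05, 0.06, 0.07, 0.08, 0.09, 0.1 ,
       0.11, 0.12, 0.13, 0.14, 0.15, 0.16, 0.17, 0.18, 0.19, 0.2 , 0.21,
       0.22, 0.23, 0.24, 0.25]))
1 1243 [0.0115 0.0526 0.2269] [[0.004, 0.035, 0.199], [0.022, 0.066, 0.249]]
-1 1285 [-0.0145 -0.0518  0.2281] [[-0.024, -0.065, 0.2], [-0.003, -0.035, 0.249]]
slab side [[-0.112, -0.029, 0.051], [-0.108, -0.022, 0.053], [-0.045, 0.014, 0.062], [0.028, 0.037, 0.069]]
foot z (array([ 2, 27, 71, 29,  5,  0,  0,  1,  8,  7,  6,  5,  1,  4, 15, 14]), array([0.05 , 0.055, 0.06 , 0.065, 0.07 , 0.075, 0.08 , 0.085, 0.09 ,
       0.095, 0.1  , 0.105, 0.11 , 0.115, 0.12 , 0.125, 0.13 ]))
```

View pics/w2.png

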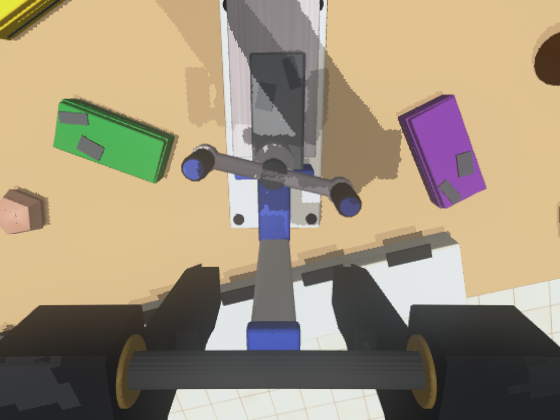

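The slab's rear sits at clamp x ≈ −0.112, so it is home. The handle's grips show at (347,200) and (195,165). I still need precise grip tops and the screw axis.

```bash
python3 - <<'E'
from fit import *
L=np.load('w2.npz')['L'].reshape(-1,3)
r=np.hypot(L[:,0],L[:,1]); C=[]
for s in (1,-1):
    g=L[(r<.09)&(r>.03)&(s*L[:,1]>.02)&(L[:,2]>.241)&(L[:,2]<.262)]
    c,rad=cv2.minEnclosingCircle(g[:,:2].astype(np.float32)); C.append(np.array(c)); print(s,len(g),g.mean(0).round(4),np.array(c).round(4),rad,np.percentile(g[:,2],[5,50,95]).round(4))
m=(C[0]+C[1])/2; d=C[0]-C[1]; print('axis',m.round(4),'span',np.hypot(*d),'bar angle',np.arctan2(d[1],d[0]))
g=L[(r>.02)&(r<.045)&(L[:,2]>.19)&(L[:,2]<.22)]; print('bar z',np.percentile(g[:,2],[10,50,90]))
E
```

```text
1 512 [0.0142 0.0576 0.247 ] [0.0153 0.0583] 0.009987902827560902 [0.2437 0.2475 0.2489]
-1 587 [-0.0141 -0.0569  0.247 ] [-0.0134 -0.0574] 0.010226314887404442 [0.2436 0.2474 0.249 ]
axis [0.001  0.0004] span 0.11919548015836134 bar angle 1.327502315008774
bar z [0.20347354 0.20578071 0.20684826]
```

Emit:
carry_out(motion=[1.4,-3,0,0,0,0,1.4,-3.05,0,0,0,0,0,0,4,0,0,0,0,0,4,0,0,0,0,0,4,0,0,0,0,0,3.6,0,0,0,0,0,0,0,0,0,0,0,0,0,0,0], hand=4)

```text
clock: 8.72
tool_pos: [0.6139, -0.0132, 0.2786]
eef_rot: [0.13, 0.992, 0.0, 0.001]
contact_force: [0.7, -0.3, -0.5]
opening: 0.451
```

```bash
cat > t.py <<'E'
from fit import *
def rep():
    st=monitor.get_state(); B=np.load('clamp.npy')
    t=loc(np.array([st['tool_pos']]),*B[:3])[0]; c=t[:2]-[.001,.0004]
    f=loc(np.array([st['contact_force']])+[B[0],B[1],0],*B[:3])[0]
    th=np.arctan2(c[1],c[0]); print('tcp',t.round(4),'r',np.hypot(*c).round(4),'th',th.round(3),'F tang(resist)',round(-f[0]*np.sin(th)+f[1]*np.cos(th),1),'rad',round(f[0]*np.cos(th)+f[1]*np.sin(th),1),'z',f[2].round(1),'open mm',round(st['opening']*88,1),'t',st['clock'])
    return th,t
E
python3 -c "
from t import *
rep()"
```

```text
tcp [-0.0123 -0.0567  0.2786] r 0.0586 th -1.799 F tang(resist) 0.7 rad -0.1 z -0.5 open mm 39.7 t 8.725
```

```bash
cat >> t.py <<'E'
def rows(th,step,n,r=5.96,dz=.0382):
    o=[];e=np.zeros(3);s=np.zeros(3)
    for i in range(n):
        a=th-step*(i+1)
        tgt=np.array([-r*(np.cos(a)-np.cos(th)),r*(np.sin(a)-np.sin(th)),dz*10*step*(i+1)])
        d=np.round(tgt-s,2); s+=d; o.append(', '.join('%g'%v for v in d)+', 0, 0, 0')
    return o
E
python3 -c "
from t import *
R_=rows(-1.80,.1,32)
for i in range(0,32,8): print('['+', '.join(R_[i:i+8])+']')"
```

```text
[0.57, 0.16, 0.04, 0, 0, 0, 0.56, 0.22, 0.04, 0, 0, 0, 0.52, 0.28, 0.03, 0, 0, 0, 0.5, 0.33, 0.04, 0, 0, 0, 0.47, 0.37, 0.04, 0, 0, 0, 0.42, 0.42, 0.04, 0, 0, 0, 0.38, 0.46, 0.04, 0, 0, 0, 0.33, 0.49, 0.04, 0, 0, 0]
[0.28, 0.53, 0.03, 0, 0, 0, 0.23, 0.55, 0.04, 0, 0, 0, 0.17, 0.57, 0.04, 0, 0, 0, 0.12, 0.58, 0.04, 0, 0, 0, 0.05, 0.6, 0.04, 0, 0, 0, -0, 0.59, 0.03, 0, 0, 0, -0.07, 0.59, 0.04, 0, 0, 0, -0.12, 0.59, 0.04, 0, 0, 0]
[-0.18, 0.56, 0.04, 0, 0, 0, -0.24, 0.55, 0.04, 0, 0, 0, -0.29, 0.52, 0.04, 0, 0, 0, -0.34, 0.49, 0.03, 0, 0, 0, -0.39, 0.45, 0.04, 0, 0, 0, -0.43, 0.41, 0.04, 0, 0, 0, -0.47, 0.37, 0.04, 0, 0, 0, -0.5, 0.32, 0.04, 0, 0, 0]
[-0.54, 0.26, 0.03, 0, 0, 0, -0.55, 0.22, 0.04, 0, 0, 0, -0.58, 0.15, 0.04, 0, 0, 0, -0.59, 0.1, 0.04, 0, 0, 0, -0.59, 0.03, 0.04, 0, 0, 0, -0.6, -0.02, 0.04, 0, 0, 0, -0.59, -0.08, 0.03, 0, 0, 0, -0.57, -0.14, 0.04, 0, 0, 0]
```

Emit:
carry_out(motion=[0,0,0,0,0,0,0,0,0,0,0,0,0,0,0,0,0,0,0,0,0,0,0,0], hand=0, grip_force=40)

```text
clock: 9.22
tool_pos: [0.6138, -0.0139, 0.2778]
eef_rot: [0.13, 0.991, -0.0, 0.001]
contact_force: [-1.0, -1.7, 6.3]
opening: 0.215
```

Emit:
carry_out(motion=[0.57,0.16,0.04,0,0,0,0.56,0.22,0.04,0,0,0,0.52,0.28,0.03,0,0,0,0.5,0.33,0.04,0,0,0,0.47,0.37,0.04,0,0,0,0.42,0.42,0.04,0,0,0,0.38,0.46,0.04,0,0,0,0.33,0.49,0.04,0,0,0])

```text
clock: 10.22
tool_pos: [0.586, 0.0186, 0.275]
eef_rot: [0.132, 0.991, -0.002, 0.002]
contact_force: [1.3, -7.2, 8.5]
opening: 0.213
```

```bash
python3 -c "
from t import *
rep()"
```

```text
tcp [-0.0474 -0.0331  0.275 ] r 0.0588 th -2.537 F tang(resist) 7.3 rad 1.2 z 8.5 open mm 18.8 t 10.225
```

Emit:
carry_out(motion=[0.28,0.53,0.03,0,0,0,0.23,0.55,0.04,0,0,0,0.17,0.57,0.04,0,0,0,0.12,0.58,0.04,0,0,0,0.05,0.6,0.04,0,0,0,0,0.59,0.03,0,0,0,-0.07,0.59,0.04,0,0,0,-0.12,0.59,0.04,0,0,0])

```text
clock: 11.22
tool_pos: [0.589, 0.0659, 0.2718]
eef_rot: [0.131, 0.991, -0.003, -0.0]
contact_force: [-4.3, -5.4, 11.9]
opening: 0.213
```

Emit:
carry_out(motion=[-0.18,0.56,0.04,0,0,0,-0.24,0.55,0.04,0,0,0,-0.29,0.52,0.04,0,0,0,-0.34,0.49,0.03,0,0,0,-0.39,0.45,0.04,0,0,0,-0.43,0.41,0.04,0,0,0,-0.47,0.37,0.04,0,0,0,-0.5,0.32,0.04,0,0,0])

```text
clock: 12.22
tool_pos: [0.6251, 0.0963, 0.2687]
eef_rot: [0.13, 0.992, -0.001, -0.001]
contact_force: [-6.5, -1.8, 12.0]
opening: 0.212
```

```bash
python3 -c "
from t import *
rep()"
```

```text
tcp [-0.0295  0.0521  0.2687] r 0.06 th 2.104 F tang(resist) 6.7 rad 0.0 z 12.0 open mm 18.7 t 12.225
```

Emit:
carry_out(motion=[-0.54,0.26,0.03,0,0,0,-0.55,0.22,0.04,0,0,0,-0.58,0.15,0.04,0,0,0,-0.59,0.1,0.04,0,0,0,-0.59,0.03,0.04,0,0,0,-0.6,-0.02,0.04,0,0,0,-0.59,-0.08,0.03,0,0,0,-0.57,-0.14,0.04,0,0,0])

```text
clock: 13.22
tool_pos: [0.6706, 0.0919, 0.2658]
eef_rot: [0.129, 0.992, 0.001, -0.002]
contact_force: [-7.8, 2.4, 10.7]
opening: 0.215
```

```bash
python3 -c "
from t import *
rep()"
```

```text
tcp [0.0156 0.0595 0.2658] r 0.0609 th 1.328 F tang(resist) 8.0 rad -1.7 z 10.7 open mm 18.9 t 13.225
```

Emit:
carry_out(motion=[0,0,0,0,0,0,0,0,0,0,0,0,0,0,-5,0,0,0,1.4,-5.8,0,0,0,0,1.5,-5.9,0,0,0,0,0,0,0,0,0,0], hand=4)

```text
clock: 13.98
tool_pos: [0.6123, -0.0229, 0.3139]
eef_rot: [0.134, 0.991, -0.003, -0.001]
contact_force: [0.5, 0.1, -0.6]
opening: 0.456
```

```bash
python3 - <<'E'
from t import *
rep()
from look import look
L,p=look('w3')
q=L.reshape(-1,3); r=np.hypot(q[:,0],q[:,1])
for s in (1,-1):
    g=q[(r<.09)&(r>.03)&(s*q[:,1]>.02)&(q[:,2]>.222)&(q[:,2]<.25)]
    if len(g)>20: print(s,len(g),g.mean(0).round(4),np.percentile(g[:,2],[5,95]))
E
```

```text
tcp [-0.0113 -0.0664  0.3139] r 0.0679 th -1.752 F tang(resist) 0.4 rad -0.3 z -0.6 open mm 40.2 t 13.975
tcp clamp [-0.0113 -0.0664  0.3139] xaxis yaw rel 179.41 13.975
1 1771 [0.0119 0.0559 0.2325] [0.22362089 0.23661527]
-1 1467 [-0.0152 -0.0583  0.2337] [0.22453793 0.23683617]
```

```bash
python3 - <<'E'
from t import *
rep()
L=np.load('w3.npz')['L'].reshape(-1,3); r=np.hypot(L[:,0],L[:,1])
for s in (1,-1):
    g=L[(r<.09)&(r>.03)&(s*L[:,1]>.02)&(L[:,2]>.231)&(L[:,2]<.25)]
    c,rad=cv2.minEnclosingCircle(g[:,:2].astype(np.float32)); print(np.array(c).round(4),rad)
E
```

```text
tcp [-0.011  -0.0623  0.3143] r 0.0639 th -1.76 F tang(resist) 0.2 rad -0.8 z 0.9 open mm 39.9 t 14.025
[0.0143 0.0581] 0.010492273606359959
[-0.014  -0.0636] 0.025221681222319603
```

Emit:
carry_out(motion=[0.15,0.2,1,0,0,0,0,0,3.8,0,0,0,0,0,0,0,0,0,0,0,0,0,0,0])

```text
clock: 14.52
tool_pos: [0.614, -0.012, 0.267]
eef_rot: [0.129, 0.992, 0.001, 0.0]
contact_force: [-0.4, -0.6, 0.1]
opening: 0.456
```

```bash
python3 -c "
from t import *
th,t=rep()
R_=rows(-1.80,.1,32)
"
```

```text
tcp [-0.0125 -0.0555  0.267 ] r 0.0575 th -1.807 F tang(resist) -0.0 rad 0.7 z 0.1 open mm 40.1 t 14.525
```

Emit:
carry_out(motion=[0,-0.2,0.2,0,0,0,0,0,0,0,0,0,0,0,0,0,0,0,0,0,0,0,0,0], hand=0)

```text
clock: 15.02
tool_pos: [0.6135, -0.0143, 0.2652]
eef_rot: [0.13, 0.992, 0.001, 0.001]
contact_force: [1.3, 4.4, 1.0]
opening: 0.215
```

Emit:
carry_out(motion=[0.57,0.16,0.04,0,0,0,0.56,0.22,0.04,0,0,0,0.52,0.28,0.03,0,0,0,0.5,0.33,0.04,0,0,0,0.47,0.37,0.04,0,0,0,0.42,0.42,0.04,0,0,0,0.38,0.46,0.04,0,0,0,0.33,0.49,0.04,0,0,0])

```text
clock: 16.02
tool_pos: [0.5861, 0.0162, 0.2625]
eef_rot: [0.132, 0.991, -0.003, 0.003]
contact_force: [4.3, -6.4, 5.1]
opening: 0.217
```

```bash
python3 -c "
from t import *
rep()"
```

```text
tcp [-0.0467 -0.0353  0.2625] r 0.0596 th -2.499 F tang(resist) 7.5 rad -1.6 z 5.1 open mm 19.1 t 16.025
```

Still free (7.5 N). Continuing.

Emit:
carry_out(motion=[0.28,0.53,0.03,0,0,0,0.23,0.55,0.04,0,0,0,0.17,0.57,0.04,0,0,0,0.12,0.58,0.04,0,0,0,0.05,0.6,0.04,0,0,0,0,0.59,0.03,0,0,0,-0.07,0.59,0.04,0,0,0,-0.12,0.59,0.04,0,0,0])

```text
clock: 17.02
tool_pos: [0.5871, 0.0631, 0.2593]
eef_rot: [0.131, 0.991, -0.004, -0.002]
contact_force: [-7.9, -3.7, 14.2]
opening: 0.214
```

```bash
python3 -c "
from t import *
rep()"
```

```text
tcp [-0.0577  0.0102  0.2593] r 0.0596 th 2.976 F tang(resist) 6.7 rad 5.7 z 14.2 open mm 18.9 t 17.025
```

Emit:
carry_out(motion=[-0.18,0.56,0.04,0,0,0,-0.24,0.55,0.04,0,0,0,-0.29,0.52,0.04,0,0,0,-0.34,0.49,0.03,0,0,0])

```text
clock: 17.52
tool_pos: [0.6017, 0.0833, 0.2578]
eef_rot: [0.13, 0.991, -0.003, -0.003]
contact_force: [-8.7, -1.5, 13.3]
opening: 0.217
```

```bash
python3 -c "
from t import *
rep()"
```

```text
tcp [-0.0488  0.0336  0.2578] r 0.0598 th 2.554 F tang(resist) 7.5 rad 4.6 z 13.3 open mm 19.1 t 17.525
```

Emit:
carry_out(motion=[-0.39,0.45,0.04,0,0,0,-0.43,0.41,0.04,0,0,0,-0.47,0.37,0.04,0,0,0,-0.5,0.32,0.04,0,0,0])

```text
clock: 18.02
tool_pos: [0.6231, 0.0957, 0.2562]
eef_rot: [0.129, 0.992, -0.001, -0.003]
contact_force: [-7.4, 1.8, 11.2]
opening: 0.213
```

```bash
python3 -c "
from t import *
rep()"
```

```text
tcp [-0.0313  0.051   0.2562] r 0.0601 th 2.139 F tang(resist) 6.5 rad 4.0 z 11.2 open mm 18.8 t 18.025
```

Emit:
carry_out(motion=[-0.54,0.26,0.03,0,0,0,-0.55,0.22,0.04,0,0,0,-0.58,0.15,0.04,0,0,0,-0.59,0.1,0.04,0,0,0])

```text
clock: 18.52
tool_pos: [0.6471, 0.0985, 0.2547]
eef_rot: [0.129, 0.992, 0.001, -0.003]
contact_force: [-6.7, 4.3, 7.5]
opening: 0.217
```

```bash
python3 -c "
from t import *
rep()"
```

```text
tcp [-0.0088  0.0599  0.2547] r 0.0603 th 1.734 F tang(resist) 7.1 rad 3.6 z 7.5 open mm 19.1 t 18.525
```

Emit:
carry_out(motion=[-0.59,0.03,0.04,0,0,0,-0.6,-0.02,0.04,0,0,0,-0.59,-0.08,0.03,0,0,0,-0.57,-0.14,0.04,0,0,0])

```text
clock: 19.02
tool_pos: [0.6699, 0.0918, 0.2533]
eef_rot: [0.128, 0.992, 0.002, -0.002]
contact_force: [-4.7, 6.9, 5.6]
opening: 0.213
```

```bash
python3 -c "
from t import *
rep()
S=cloud(snapshot('side'));S=loc(S.reshape(-1,3),*np.load('clamp.npy')[:3])
k=(np.hypot(S[:,0],S[:,1])<.025)&(S[:,2]>.055)&(S[:,2]<.12); print(np.histogram(S[k,2],bins=np.arange(.055,.121,.004)))"
```

```text
tcp [0.015  0.0592 0.2533] r 0.0604 th 1.337 F tang(resist) 7.4 rad 3.9 z 5.6 open mm 18.7 t 19.025
(array([ 4, 29, 30, 11,  6,  5,  6,  2,  6,  2,  3,  4,  6,  2,  0,  1]), array([0.055, 0.059, 0.063, 0.067, 0.071, 0.075, 0.079, 0.083, 0.087,
       0.091, 0.095, 0.099, 0.103, 0.107, 0.111, 0.115, 0.119]))
```

Emit:
carry_out(motion=[0,0,0,0,0,0,0,0,0,0,0,0,0,0,-5,0,0,0,1.4,-5.8,0,0,0,0,1.65,-5.9,0,0,0,0,0,0,0,0,0,0,0,0,0,0,0,0], hand=4)

```text
clock: 19.95
tool_pos: [0.6124, -0.0176, 0.3024]
eef_rot: [0.131, 0.991, -0.0, 0.0]
contact_force: [-0.2, -1.2, -0.3]
opening: 0.456
```

```bash
python3 - <<'E'
from t import *
rep()
from look import look
L,p=look('w4'); L=L.reshape(-1,3); r=np.hypot(L[:,0],L[:,1])
g=L[(r<.075)&(r>.045)&(L[:,1]>.02)&(L[:,2]>.218)&(L[:,2]<.24)]
c,rad=cv2.minEnclosingCircle(g[:,:2].astype(np.float32)); print(np.array(c).round(4),rad,np.percentile(g[:,2],[5,50,95]))
rep()
E
```

```text
tcp [-0.0125 -0.0613  0.3024] r 0.0632 th -1.787 F tang(resist) 0.4 rad 1.1 z -0.3 open mm 40.2 t 19.95
tcp clamp [-0.0125 -0.0613  0.3024] xaxis yaw rel 179.84 19.95
[0.0135 0.0582] 0.009758117608726025 [0.21904373 0.22342187 0.22472007]
tcp [-0.0126 -0.06    0.3025] r 0.0619 th -1.792 F tang(resist) 0.5 rad -0.1 z -0.3 open mm 40.0 t 20.0
```

Emit:
carry_out(motion=[0,0,2,0,0,0,0,0,2.9,0,0,0,0,0,0,0,0,0,0,0,0,0,0,0])

```text
clock: 20.5
tool_pos: [0.6131, -0.0159, 0.2541]
eef_rot: [0.129, 0.992, 0.001, 0.001]
contact_force: [1.3, 0.1, 0.7]
opening: 0.455
```

```bash
python3 -c "
from t import *
rep()"
```

```text
tcp [-0.0123 -0.0595  0.2541] r 0.0613 th -1.79 F tang(resist) 1.1 rad -0.7 z 0.7 open mm 40.1 t 20.5
```

Emit:
carry_out(motion=[0,0.15,0.1,0,0,0,0,0,0,0,0,0,0,0,0,0,0,0,0,0,0,0,0,0], hand=0)

```text
clock: 21.0
tool_pos: [0.6134, -0.0142, 0.2531]
eef_rot: [0.13, 0.992, 0.001, 0.001]
contact_force: [1.6, 4.5, 2.1]
opening: 0.215
```

Emit:
carry_out(motion=[0.57,0.16,0.04,0,0,0,0.56,0.22,0.04,0,0,0,0.52,0.28,0.03,0,0,0,0.5,0.33,0.04,0,0,0])

```text
clock: 21.5
tool_pos: [0.5984, -0.0029, 0.252]
eef_rot: [0.131, 0.991, -0.0, 0.005]
contact_force: [9.4, -2.7, -0.8]
opening: 0.213
```

```bash
python3 -c "
from t import *
rep()"
```

```text
tcp [-0.0298 -0.0507  0.252 ] r 0.0597 th -2.114 F tang(resist) 8.4 rad -4.9 z -0.8 open mm 18.7 t 21.5
```

Emit:
carry_out(motion=[0.47,0.37,0.04,0,0,0,0.42,0.42,0.04,0,0,0,0.38,0.46,0.04,0,0,0,0.33,0.49,0.04,0,0,0])

```text
clock: 22.0
tool_pos: [0.5866, 0.0153, 0.2506]
eef_rot: [0.132, 0.991, -0.003, 0.004]
contact_force: [6.1, -7.5, 4.8]
opening: 0.212
```

```bash
python3 -c "
from t import *
rep()"
```

```text
tcp [-0.0459 -0.0361  0.2506] r 0.0595 th -2.481 F tang(resist) 9.3 rad -2.6 z 4.8 open mm 18.6 t 22.0
```

Emit:
carry_out(motion=[0.28,0.53,0.03,0,0,0,0.23,0.55,0.04,0,0,0,0.17,0.57,0.04,0,0,0])

```text
clock: 22.38
tool_pos: [0.5825, 0.0315, 0.2494]
eef_rot: [0.133, 0.991, -0.005, 0.002]
contact_force: [-0.0, -10.9, 11.8]
opening: 0.217
```

```bash
python3 -c "
from t import *
rep()"
```

```text
tcp [-0.0541 -0.0215  0.2494] r 0.0593 th -2.763 F tang(resist) 10.9 rad 1.3 z 11.8 open mm 19.1 t 22.375
```

Emit:
carry_out(motion=[0.12,0.58,0.04,0,0,0,0.05,0.6,0.04,0,0,0,0,0.59,0.03,0,0,0])

```text
clock: 22.75
tool_pos: [0.5831, 0.049, 0.2483]
eef_rot: [0.133, 0.991, -0.006, -0.001]
contact_force: [-7.1, -9.5, 17.5]
opening: 0.213
```

```bash
python3 -c "
from t import *
rep()"
```

```text
tcp [-0.058  -0.0044  0.2483] r 0.0592 th -3.06 F tang(resist) 10.6 rad 5.4 z 17.5 open mm 18.7 t 22.75
```

Emit:
carry_out(motion=[-0.07,0.59,0.04,0,0,0,-0.12,0.59,0.04,0,0,0])

```text
clock: 23.0
tool_pos: [0.5864, 0.0608, 0.2475]
eef_rot: [0.132, 0.991, -0.006, -0.002]
contact_force: [-10.9, -8.2, 19.0]
opening: 0.214
```

```bash
python3 -c "
from t import *
rep()"
```

```text
tcp [-0.0577  0.0078  0.2475] r 0.0592 th 3.016 F tang(resist) 11.7 rad 7.0 z 19.0 open mm 18.8 t 23.0
```

Emit:
carry_out(motion=[0,0,0,0,0,0,0,0,0,0,0,0,0,0,0,0,0,0,0,0,-4,0,0,0,0,0,-6,0,0,0,4,0,-5,0,0,0,0,0,0,0,0,0,0,0,0,0,0,0], hand=4)

```text
clock: 24.0
tool_pos: [0.5512, 0.0759, 0.3944]
eef_rot: [0.13, 0.991, -0.001, -0.0]
contact_force: [0.1, -0.7, -1.1]
opening: 0.455
```

```bash
python3 - <<'E'
from t import *
rep()
from look import look
L,p=look('w5'); L=L.reshape(-1,3); r=np.hypot(L[:,0],L[:,1])
S=cloud(snapshot('scene')); S=loc(S.reshape(-1,3),*np.load('clamp.npy')[:3]); T=cloud(snapshot('side')); T=loc(T.reshape(-1,3),*np.load('clamp.npy')[:3])
for n,L in (('w',L),('scene',S),('side',T)):
    r=np.hypot(L[:,0],L[:,1])
    for s in (1,-1):
        g=L[(r<.08)&(r>.045)&(s*L[:,0]>.02)&(L[:,2]>.185)&(L[:,2]<.225)]
        if len(g)>10: print(n,s,len(g),g.mean(0).round(4),np.percentile(g[:,2],[5,95]).round(4))
    k=(abs(L[:,0]+.045)<.1)&(abs(L[:,1])<.045)&(L[:,2]>.045)&(L[:,2]<.074)
    print('slab',k.sum(),np.percentile(L[k],[1,50,97],axis=0).round(3).tolist())
save(snapshot('side'),'side2')
cv2.imwrite('pics/c.png',cv2.resize(cv2.imread('pics/side2.png')[130:300,150:390],None,fx=3,fy=3,interpolation=2))
E
```

```text
tcp [-0.0956  0.0134  0.3944] r 0.0975 th 3.007 F tang(resist) 0.6 rad -0.3 z -1.1 open mm 40.1 t 24.0
tcp clamp [-0.0956  0.0134  0.3944] xaxis yaw rel 179.89 24.0
w 1 39 [ 0.0513 -0.0064  0.1871] [0.1851 0.1894]
w -1 768 [-0.0623  0.0071  0.2109] [0.1893 0.2193]
slab 5154 [[-0.109, -0.04, 0.049], [-0.058, 0.006, 0.065], [0.031, 0.036, 0.069]]
scene -1 71 [-0.0518  0.0076  0.2057] [0.1863 0.2181]
slab 311 [[-0.104, -0.044, 0.046], [-0.004, -0.017, 0.059], [0.041, 0.039, 0.067]]
side 1 75 [ 0.0592 -0.0021  0.2033] [0.1879 0.2183]
side -1 68 [-0.0631  0.0103  0.2037] [0.188 0.218]
slab 679 [[-0.113, -0.042, 0.045], [-0.047, 0.016, 0.061], [0.031, 0.039, 0.07]]
```

View pics/c.png

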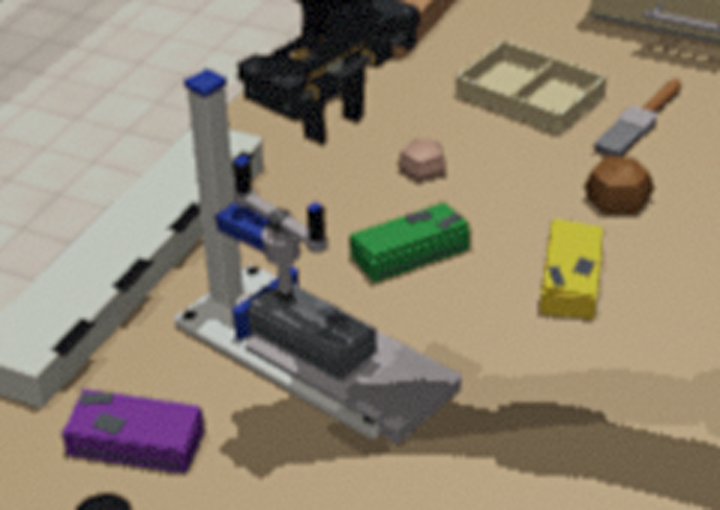

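The view shows the foot on the slab at (290,295), the slab against the fence, the handle where I left it, the gripper clear and the bystanders in place. I'm handing in.

```bash
python3 -c "
from h import *
print(workorder.finish_job())"
```

```text
the job is handed in; nothing more can be done
None
```

I slid the slate home, screwed the clamp down onto it, let go and handed the job in at about 24 s of the 72 s allowed. No verdict was reported.

- **Slab:** I pushed it with closed fingers until it stalled against the fence with the push force rising. Its rear end measured at clamp x of about -0.109 to -0.113, against -0.110 for fully home.
- **Handle:** I gave it two full half-turn strokes and one part stroke, changing ends between them, about 7.8 rad in all. The resistance was about 7 N running free and 11.7 N at the end, roughly 5 N over free, inside the 4 to 6.5 N wanted. The first stiffening showed about 1.2 to 1.3 rad before the end, which fits 4 N per rad.
- **Last look:** The foot is on the slab, the handle stayed where I left it, the gripper is clear and the nearby bystanders in view look unmoved.

**Doubts:**
- The force readings scattered by about half a newton.
- My free-running figure was a little under the stated 8.4 N, so I judged stiffness against my own free readings.
- The last contact force readings also showed an upward push of about 19 N on the tool that I did not explain. It went away once I let go.

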